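# Shut up the glaze sample cases

## Robot

A 6-joint arm with a two-finger parallel gripper is mounted at the origin on the work surface. World frame = base frame: x ahead of the robot, y to its left, z up, the work surface at z = 0. Lengths are in m, angles in rad, forces in N, time in s.
With the tool pointing down it reaches from about 0.35 to 0.975 m from the base axis. Payload 4.9 kg.
Tool frame: the origin (TCP) lies midway between the tips of the shut fingers; the grasp point (between the pads) lies 19 mm behind it (robot.hold_point_z is the distance from the TCP to the grasp point, in m); z points along the fingers, y is the line along which they close (so a half turn about z gives the same grasp; the last joint's range is limited). The gripper opens to 85 mm and grips with 20 to 120 N. Pads are 22 mm wide; open, the fingers measure 114 mm over their backs; the gripper's body (76 mm by 85 mm) begins 54 mm behind the grasp point. The pads swing forward as they close: fully open they stand 13 mm farther back than shut.
Start: joints at [1.018, 0.053, 1.613, -0, 1.476, -0.119], TCP at [0.263, 0.567, 0.231] pointing down, gripper open.
Joint ranges: [-3.01, 3.01], [-1.01, 2.22], [0.06, 2.58], [-1.02, 4.17], [0.09, 2.62], [-3.14, 3.14]. Speed limits (rad/s): [2.57, 2.57, 3.14, 3.14, 3.14, 3.14].

## Interface

Orientations are given as a unit quaternion [w, x, y, z].
In Python, from rig import robot, capture, finish_job gives the robot as it stands.
- The arm moves only by the shell command python3 -m jog 'ROWS'. ROWS is text: rows parted by semicolons, each of 5 numbers parted by spaces: the shift along the tool's x, y, z normalised to -1 to 1, where 1 is 0.15 m, then the turn about the tool's z normalised to -1 to 1, where 1 is 90 degrees, then the closure, from -1 (fully open) to 1 (shut). A call has 1 to 20 rows; each row is the pose to reach, as a shift and turn from the pose commanded when the call began, along the tool's axes at that moment; what a row does not reach only later rows make up. A row lasts 1/8 s, in which the tool goes at most 62.5 mm and 10.7 degrees, less where a joint would pass 70% of its speed; a pose out of reach is approached as far as the arm can. A call with a number of a shift or a turn outside -1 to 1 is refused whole. A call with a gripper value outside its range is refused whole. The fingers move at their own pace and stop on an object; the grip force is fixed at half the most. Time passes only in rows, so rows that repeat a pose let the fingers close. It gives the time, the measured TCP pose, the force, the opening and the grip force at its end, in the units of the state.
- robot.state(): the state, without advancing time (a new reading comes with each control period).
- capture(name): name is "side" or "top" or "wrist"; returns a dict with "frame" (480x640x3 uint8, blue, green, red), "fx", "fy", "cx", "cy" (pixels), "distortion" ([k1, k2, p1, p2, k3] as OpenCV has them; the pictures are not rectified), "position" and "attitude" of the camera in the world; the wrist camera has in their place "hand_eye" (4x4, takes a point from camera to tool coordinates, whose origin is the TCP and whose axes are the flange's). Camera axes: x right, y down, z forward; pixel columns grow to the right and rows downward; lengths in m; the calibration is good to about 2 mm. A picture is of the moment at which its call begins: read the wrist's pose just before it. There is no depth.
- finish_job(): hands the job in; it is judged then, once.
The state is a dict: "time_s": time; "qpos": joint angles; "joint_velocities": joint speeds; "joint_efforts": joint torques, N m; "eef_pos": TCP position; "tool_rot": TCP orientation; "contact_force": force on the tool from outside, world axes, zero at the start; "ft_torque": the same for the moment, N m; "grip_width": finger opening in m; "grip_force": force on a finger pad.
Only numpy, scipy, OpenCV 4.12 (cv2) and the standard library are available. Lean on these libraries where they do the work, as an engineer would, in place of code of your own. Each camera call takes 0.05 s, during which the arm holds its last target. There are 200 camera calls.

## Task

Stand the blue-glazed test tile upright in the empty case with the blue cover, setting it down rather than dropping it in, and press the covers of all three cases down until their catches hold them fully shut. Leave the other two tiles standing in their cases, and do not push about or tip the things around.

Things in the scene. Friction and masses are not known exactly. Their poses are not given: they have to be found in the camera images.
- case_blue: Open-topped grey plastic case with a blue hinged cover, fixed; EMPTY at the start; the blue test tile belongs in it. Outside 100 x 100 x 60 mm high, walls and floor 5 mm (inside 90 x 90). Origin: centre of underside, z up. Hinge along its y on top of the rear (+x) wall, at (50, 0, 60) mm. Catch: sprung steel ball in the middle of the front (-x) wall, 10 mm below the rim.
- cover_blue (a joint): Cover angle: 0 fully shut, pi/2 upright, 1.9 leaning back on its stop. Plate 110 mm long from the hinge, 100 wide, 6 thick (top 66 mm above table when shut); 34 mm wide tongue hangs 20 mm down at mid front edge and snaps over the ball. Stays where left when open; near shut a weak spring lifts it unless caught. About 7 N on the front edge takes it past the catch, at 0.06 rad.
- cover_blue_front (a point): Point on the outer (top) face of the blue cover, 103 mm from the hinge, mid-width, on a white strip by its free front edge: the place to press. Moves with the cover; z is normal to the cover, outward.
- case_green: Open-topped grey plastic case with a green hinged cover, fixed; already holds the green test tile, standing. Outside 100 x 100 x 60 mm high, walls and floor 5 mm (inside 90 x 90). Origin: centre of underside, z up. Hinge along its y on top of the rear (+x) wall, at (50, 0, 60) mm. Catch: sprung steel ball in the middle of the front (-x) wall, 10 mm below the rim.
- cover_green (a joint): Cover angle: 0 fully shut, pi/2 upright, 1.9 leaning back on its stop. Plate 110 mm long from the hinge, 100 wide, 6 thick (top 66 mm above table when shut); 34 mm wide tongue hangs 20 mm down at mid front edge and snaps over the ball. Stays where left when open; near shut a weak spring lifts it unless caught. About 7 N on the front edge takes it past the catch, at 0.06 rad.
- cover_green_front (a point): Point on the outer (top) face of the green cover, 103 mm from the hinge, mid-width, on a white strip by its free front edge: the place to press. Moves with the cover; z is normal to the cover, outward.
- case_yellow: Open-topped grey plastic case with a yellow hinged cover, fixed; already holds the yellow test tile, standing. Outside 100 x 100 x 60 mm high, walls and floor 5 mm (inside 90 x 90). Origin: centre of underside, z up. Hinge along its y on top of the rear (+x) wall, at (50, 0, 60) mm. Catch: sprung steel ball in the middle of the front (-x) wall, 10 mm below the rim.
- cover_yellow (a joint): Cover angle: 0 fully shut, pi/2 upright, 1.9 leaning back on its stop. Plate 110 mm long from the hinge, 100 wide, 6 thick (top 66 mm above table when shut); 34 mm wide tongue hangs 20 mm down at mid front edge and snaps over the ball. Stays where left when open; near shut a weak spring lifts it unless caught. About 7 N on the front edge takes it past the catch, at 0.06 rad.
- cover_yellow_front (a point): Point on the outer (top) face of the yellow cover, 103 mm from the hinge, mid-width, on a white strip by its free front edge: the place to press. Moves with the cover; z is normal to the cover, outward.
- tile_blue: Inverted-T glaze test tile of fired clay, upper part glazed blue, loose on the table at the start. Foot 42 (x) x 45 (y) x 8 mm, upright slab 10 mm thick (x) x 45 mm wide (y) rising from the foot's middle to 50 mm. 60 g nominal. Origin: centre of its underside, z up; pinch the slab across x from above.
- tile_green: Inverted-T glaze test tile of fired clay, upper part glazed green, standing in the green case from the start; leave it standing there. Foot 42 (x) x 45 (y) x 8 mm, upright slab 10 mm thick (x) x 45 mm wide (y) rising from the foot's middle to 50 mm. 60 g nominal. Origin: centre of its underside, z up; pinch the slab across x from above.
- tile_yellow: Inverted-T glaze test tile of fired clay, upper part glazed yellow, standing in the yellow case from the start; leave it standing there. Foot 42 (x) x 45 (y) x 8 mm, upright slab 10 mm thick (x) x 45 mm wide (y) rising from the foot's middle to 50 mm. 60 g nominal. Origin: centre of its underside, z up; pinch the slab across x from above.
- jar_white: Bystander, leave alone: small white glaze jar, 42 mm across, 55 mm tall, stands close to the blue tile. Origin: at the centre of its underside.
- kiln_post: Bystander, leave alone: white ceramic kiln post, 38 mm across, 50 mm tall. Origin: at the centre of its underside.
- bisque_bowl: Bystander, leave alone: terracotta bowl, 100 mm across, 45 mm tall. Origin: at the centre of its underside.
- jar_amber: Bystander, leave alone: amber glass jar, 56 mm across, 85 mm tall. Origin: at the centre of its underside.
- mug: Bystander, leave alone: white mug, 72 mm across, 85 mm tall, handle to its +y. Origin: at the centre of its underside.
Things that resemble listed ones, but are neither listed nor needed, are in the scene too. Leave any purple look-alike of the case_yellow alone. Leave any purple look-alike of the case_green alone.

How it is judged:
On the way, in this order (a step that is already met when the one before it is completed fails the run):
1. the blue tile stands upright on the floor of the blue case, let go (x of tile_blue in the frame of case_blue between -0.045 and 0.045 m and y of tile_blue in the frame of case_blue between -0.045 and 0.045 m and z of tile_blue in the frame of case_blue between -0.01 and 0.012 m and angle between tile_blue's own z axis and vertical below 0.15 rad and contact force between tile_blue and the fingers below 0.05 N), for 0.2 s.
2. all three covers are shut, past their catches (value of joint each of cover_blue, cover_green, cover_yellow below 0.03 rad), for 0.2 s.
At the end, for the whole second after the job is handed in: All three covers are within 0.03 rad of fully shut, held by their catches; each tile stands in the case of its colour: origin inside the walls, foot on the inner floor (within 7 mm), upright within 0.15 rad and at rest (all of step 2 and x of tile_blue in the frame of case_blue between -0.045 and 0.045 m and y of tile_blue in the frame of case_blue between -0.045 and 0.045 m and z of tile_blue in the frame of case_blue between -0.01 and 0.012 m and angle between each of tile_blue, tile_green, tile_yellow's own z axis and vertical below 0.15 rad and x of tile_green in the frame of case_green between -0.045 and 0.045 m and y of tile_green in the frame of case_green between -0.045 and 0.045 m and z of tile_green in the frame of case_green between -0.01 and 0.012 m and x of tile_yellow in the frame of case_yellow between -0.045 and 0.045 m and y of tile_yellow in the frame of case_yellow between -0.045 and 0.045 m and z of tile_yellow in the frame of case_yellow between -0.01 and 0.012 m and linear speed of tile_blue below 0.02 m/s); the robot touches nothing.
It fails at once if a bystander is pushed more than 40 mm away (distance of any of jar_white, kiln_post, bisque_bowl, jar_amber, mug from where it was at the start of the episode above 0.04 m).
It fails at once if a standing bystander is tipped over (angle between any of jar_white, kiln_post, bisque_bowl, jar_amber, mug's own z axis and vertical above 0.5 rad).
It fails at once if the green or yellow tile is toppled or taken out of its case (angle between any of tile_green, tile_yellow's own z axis and vertical above 0.5 rad or z of tile_green in the frame of case_green above 0.04 m or z of tile_yellow in the frame of case_yellow above 0.04 m).
It fails at once if the blue tile is dropped into its case from more than 25 mm above the floor (x of tile_blue in the frame of case_blue between -0.045 and 0.045 m and y of tile_blue in the frame of case_blue between -0.045 and 0.045 m and z of tile_blue in the frame of case_blue between 0.03 and 0.2 m and contact force between tile_blue and anything else below 0.01 N).
It also fails if it takes over 72 s, if anything falls off the work surface, if the arm or the gripper's body presses on something with over 40 N, if the wrist force passes 120 N, or if a joint passes its speed limit or range.

## Working session

There is one attempt and no reset: what is moved stays moved. The work goes in short steps, Python scripts to look and compute and a shell command to move; the robot and the scene stay as the last step left them, time stands still between calls to the robot, and variables do not carry over. Pictures are saved under pics/ and viewed, at most 10 in all, crops included, and the job is handed in when it is done.

```bash
mkdir -p pics; ls; python3 - <<'E'
from rig import robot,capture
import cv2,numpy as np
print(robot.state()['eef_pos'],robot.state()['tool_rot'],robot.hold_point_z)
for n in ['top','side']:
    c=capture(n); cv2.imwrite(f'pics/{n}0.png',c['frame'])
    print(n,{k:v for k,v in c.items() if k!='frame'})
E
```

```text
pics
[0.26238417 0.56658267 0.23007719] [-3.13992906e-04  2.15196612e-01  9.76570224e-01 -9.57669829e-04] 0.0187
top {'fx': 521.0549931738957, 'fy': 521.0549931738957, 'cx': 313.86914894409574, 'cy': 232.24935049609488, 'distortion': array([-0.06705603,  0.        ,  0.        ,  0.        ,  0.        ]), 'position': array([ 0.35646237, -0.00767374,  1.11070365]), 'attitude': array([ 0.05008388, -0.69538045,  0.71479095, -0.05487743])}
side {'fx': 586.5802556642303, 'fy': 586.5802556642303, 'cx': 311.55514927291347, 'cy': 240.8528104098847, 'distortion': array([0.05618386, 0.        , 0.        , 0.        , 0.        ]), 'position': array([0.47640526, 1.12515984, 0.90834598]), 'attitude': array([ 0.01207442, -0.02712683,  0.89042743, -0.45415563])}
```

View pics/top0.png

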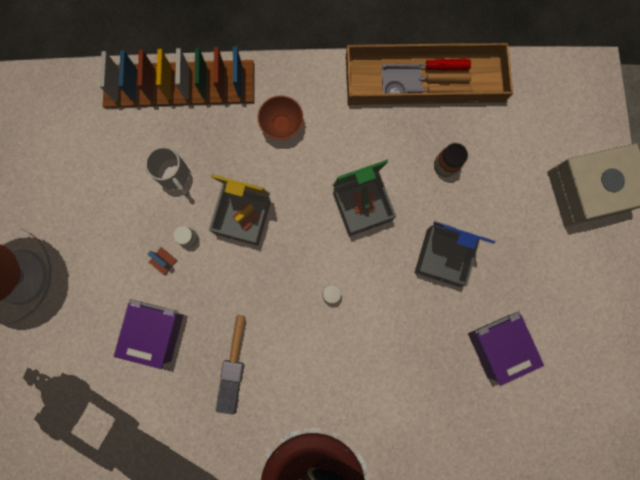

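View pics/side0.png

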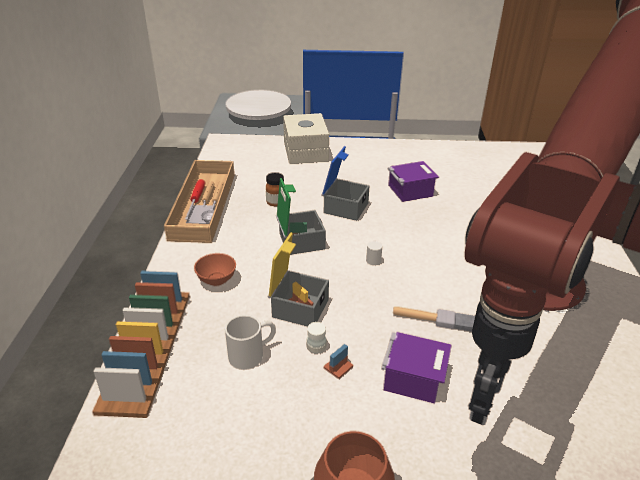

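The top view shows these candidates for the blue tile: the loose one at (161,260) beside the white jar at (183,236), and blue rack pieces at (125,75) and (237,70). I choose the loose one. The open cases are yellow (241,212), green (364,203) and blue (446,255). The purple look-alikes are at (149,335) and (507,348). Next is one close crop.

```bash
cat > h.py <<'E'
import numpy as np, cv2
from scipy.spatial.transform import Rotation as R
from rig import robot,capture
def rot(q): return R.from_quat(np.roll(q,-1)).as_matrix()
def cam(n):
    s=robot.state(); c=capture(n)
    c['K']=np.array([[c['fx'],0,c['cx']],[0,c['fy'],c['cy']],[0,0,1.]])
    if n=='wrist':
        T=np.eye(4);T[:3,:3]=rot(s['tool_rot']);T[:3,3]=s['eef_pos'];T=T@c['hand_eye']
        c['A'],c['p']=T[:3,:3],T[:3,3]
    else: c['A'],c['p']=rot(c['attitude']),np.array(c['position'])
    return c
def w2p(c,P):
    P=(np.atleast_2d(P)-c['p'])@c['A']
    return cv2.projectPoints(P,np.zeros(3),np.zeros(3),c['K'],c['distortion'])[0][:,0]
def p2w(c,px,z):
    u=cv2.undistortPoints(np.array(px,float).reshape(-1,1,2),c['K'],c['distortion'])[:,0]
    d=np.c_[u,np.ones(len(u))]@c['A'].T
    return c['p']+d*((z-c['p'][2])/d[:,2:])
E
python3 - <<'E'
from h import *
c=cam('top'); f=c['frame']
def crop(x,y,w=100,h=75): return cv2.resize(f[y:y+h,x:x+w],(400,300),interpolation=cv2.INTER_CUBIC)
im=np.vstack([np.hstack([crop(125,210),crop(190,170)]),np.hstack([crop(315,160),crop(405,215)])])
cv2.imwrite('pics/crop1.png',im)
E
```

```text
(no output)
```

View pics/crop1.png

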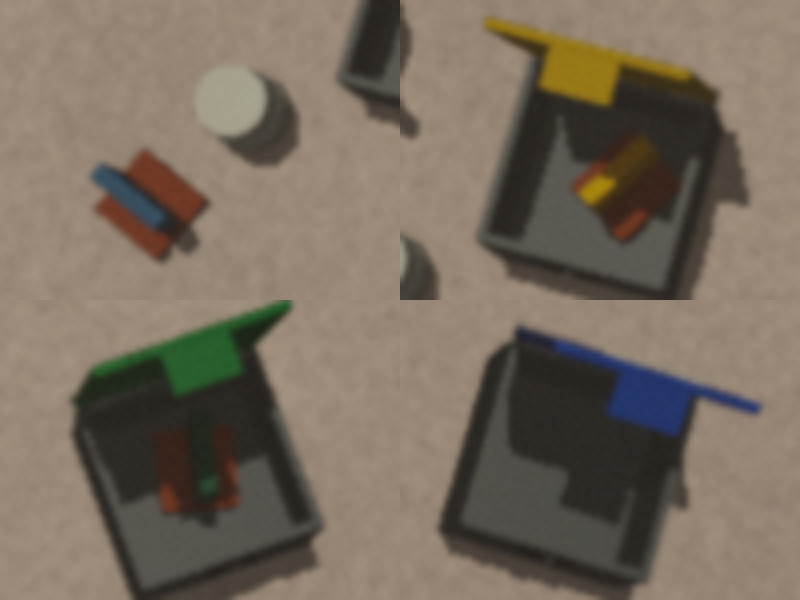

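The crop confirms the choice: an inverted-T foot with a blue slab, jar to its upper right. The blue case is empty. Now I compute the poses and draw a model overlay.

```bash
cat > est.py <<'E'
from h import *
off={'t':(125,210),'y':(190,170),'g':(315,160),'b':(405,215)}
base={'t':(0,0),'y':(400,0),'g':(0,300),'b':(400,300)}
def full(k,pts): return (np.array(pts,float)-base[k])/4+off[k]
def case(c,k,fl,fr):
    P=p2w(c,full(k,[fl,fr]),.06)[:,:2]; d=P[1]-P[0]   # left->right as seen: +y to -y (image right = -y)
    y=-d/np.linalg.norm(d); x=np.array([y[1],-y[0]])
    return P.mean(0)+.05*x, np.arctan2(x[1],x[0]), np.linalg.norm(d)
E
python3 - <<'E'
from est import *
c=cam('top'); f=c['frame'].copy()
print('axes', p2w(c,[(0,0),(640,0),(0,480)],0).round(2).tolist())
s=p2w(c,full('t',[(98,173),(158,220)]),.05); F=p2w(c,full('t',[(146,150),(208,204),(163,260),(95,207)]),.008)
print('slab',s.round(4).tolist(),np.linalg.norm(s[1]-s[0]),'mid',s.mean(0)); print('foot',F.mean(0),np.linalg.norm(np.diff(F,axis=0),axis=1), 'dirs',np.degrees(np.arctan2(*(s[1]-s[0])[1::-1])),np.degrees(np.arctan2(*(F[1]-F[0])[1::-1])))
print('jar',p2w(c,full('t',[(230,102)]),.055))
cs={'y':case(c,'y',(482,240),(668,297)),'g':case(c,'g',(135,598),(320,527)),'b':case(c,'b',(443,528),(640,580))}
for k,(p,a,w) in cs.items():
    print(k,p.round(4),np.degrees(a).round(1),'w',round(w,4))
big=cv2.resize(f,None,fx=4,fy=4,interpolation=cv2.INTER_CUBIC)
for k,(p,a,w) in cs.items():
    M=R.from_euler('z',a).as_matrix()
    def pr(L): return ((w2p(c,np.array(L)@M.T+[*p,0])+.0)*4).astype(np.int32)
    h=.05;g=.045
    cv2.polylines(big,[pr([(-h,h,.06),(-h,-h,.06),(h,-h,.06),(h,h,.06)])],True,(255,255,255),1)
    cv2.polylines(big,[pr([(-g,g,.005),(-g,-g,.005),(g,-g,.005),(g,g,.005)])],True,(0,255,255),1)
    for th in (1.57,1.74,1.9):
        ct,st=np.cos(th),np.sin(th)
        cv2.polylines(big,[pr([(.05-.11*ct,h,.06+.11*st),(.05-.11*ct,-h,.06+.11*st)])],False,(255,0,255),1)
def cr(k): x,y=off[k]; return big[y*4:y*4+300,x*4:x*4+400]
cv2.imwrite('pics/ov.png',np.vstack([np.hstack([cr('t'),cr('y')]),np.hstack([cr('g'),cr('b')])]))
E
```

```text
axes [[1.11, 0.72, 0.0], [1.07, -0.83, 0.0], [0.02, 0.65, 0.0]]
slab [[0.4806, 0.3221, 0.05], [0.4556, 0.2906, 0.05]] 0.04020616083202542 mid [0.46812854 0.30636284 0.05      ]
foot [0.46755284 0.30526271 0.008     ] [0.0450396  0.03771643 0.04708635] dirs -128.4738695414775 -131.5073320637318
jar [[0.51494785 0.25274751 0.055     ]]
y [0.5554 0.1307] -18.6 w 0.1
g [ 0.5713 -0.1195] 19.5 w 0.1023
b [ 0.46   -0.2845] -16.5 w 0.1032
```

View pics/ov.png

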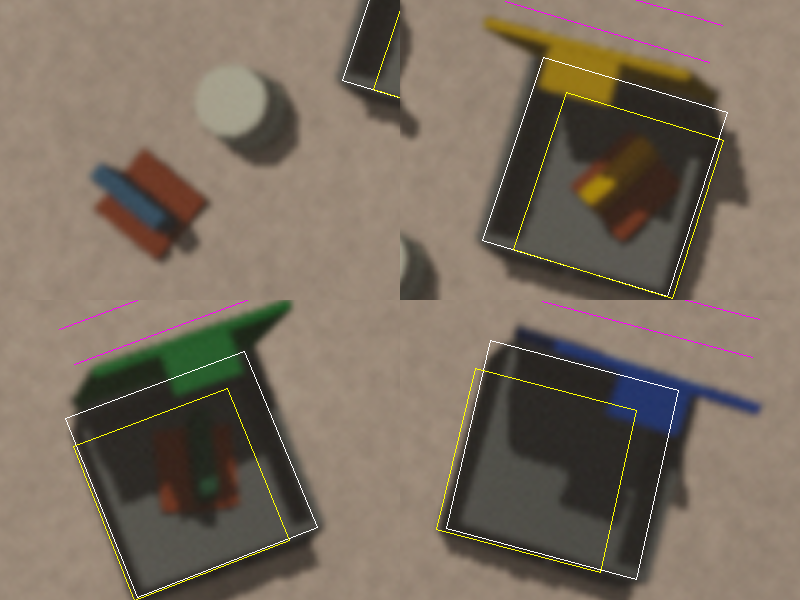

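The slab and foot of the tile agree, at about (0.468,0.306). The cases don't fit: I took bottom edges for rim edges, since the floor outline is shifted. I'll refine by fitting each cover's coloured silhouette in both views.

```bash
cat > fit.py <<'E'
from h import *
from scipy.optimize import minimize
box=lambda u,v,n:[(a,b,d) for a in u for b in v for d in n]
PARTS=[box((0,.11),(-.05,.05),(0,.006)),box((.104,.11),(-.017,.017),(-.02,.006))]
def cov(P,q):
    x,y,a,t=q; P=np.array(P); L=np.c_[.05-P[:,0]*np.cos(t)+P[:,2]*np.sin(t),P[:,1],.06+P[:,0]*np.sin(t)+P[:,2]*np.cos(t)]
    return L@R.from_euler('z',a).as_matrix().T+[x,y,0]
HUE={'y':(20,32),'g':(45,80),'b':(108,125)}
GUESS={'y':(.5554,.1307,-.32,1.5),'g':(.5713,-.1195,.34,1.5),'b':(.46,-.2845,-.29,1.5)}
def fitone(cs,k,g):
    rois=[]
    for c in cs:
        p=w2p(c,cov(PARTS[0]+PARTS[1],g)); x0,y0=(p.min(0)-25).astype(int); x1,y1=(p.max(0)+25).astype(int)
        x0,y0=max(x0,0),max(y0,0)
        f=cv2.resize(c['frame'][y0:y1,x0:x1],None,fx=4,fy=4,interpolation=cv2.INTER_CUBIC)
        h=cv2.cvtColor(f,cv2.COLOR_BGR2HSV); lo,hi=HUE[k]
        m=cv2.inRange(h,(lo,110,25),(hi,255,255))
        n,l,s,_=cv2.connectedComponentsWithStats(m); m=(l==1+np.argmax(s[1:,4])).astype(np.uint8)
        rois.append((c,x0,y0,m))
    def mask(q,r):
        c,x0,y0,m=r; o=np.zeros_like(m)
        for P in PARTS:
            p=((w2p(c,cov(P,q))-[x0,y0]+.5)*4-.5)
            cv2.fillConvexPoly(o,cv2.convexHull((p*16).astype(np.int32)),1,shift=4)
        return o
    def ious(q): return [(mask(q,r)&r[3]).sum()/((mask(q,r)|r[3]).sum()+1) for r in rois]
    best=None
    for t in (1.2,1.4,1.6,1.75,1.9):
        q=np.array(g,float);q[3]=t
        for _ in range(2):
            s=np.vstack([q]+[q+d for d in np.diag([.015,.015,.1,.1])])
            r=minimize(lambda q:-sum(ious(q)),q,method='Nelder-Mead',options=dict(initial_simplex=s,maxiter=200)); q=r.x
        if best is None or r.fun<best.fun: best=r
    return best.x,ious(best.x)
E
python3 - <<'E'
from fit import *
cs=[cam('top'),cam('side')]; panels=[]
bigs=[cv2.resize(c['frame'],None,fx=4,fy=4,interpolation=cv2.INTER_CUBIC) for c in cs]
rows=[[],[]]
for k in 'ygb':
    q,i=fitone(cs,k,GUESS[k]); print(k,q.round(4).tolist(),np.round(i,3))
    M=R.from_euler('z',q[2]).as_matrix()
    for j,c in enumerate(cs):
        pr=lambda L:((w2p(c,L)+.5)*4-.5).astype(np.int32)
        h=.05;b=bigs[j]
        for hh,z,col in((.05,.06,(255,255,255)),(.05,0,(0,255,0)),(.045,.005,(0,255,255))):
            cv2.polylines(b,[pr(np.array([(-hh,hh,z),(-hh,-hh,z),(hh,-hh,z),(hh,hh,z)])@M.T+[q[0],q[1],0])],True,col,1)
        cv2.polylines(b,[pr(cov([(0,h,0),(0,-h,0),(.11,-h,0),(.11,h,0)],[(0),0,0,0]+q))],True,(255,0,255),1)
        m=pr(np.array([[q[0],q[1],.07]]))[0]; rows[j].append(b[m[1]-150:m[1]+150,m[0]-133:m[0]+133])
cv2.imwrite('pics/ov2.png',np.vstack([np.hstack(r) for r in rows]))
E
```

```text
y [0.5587, 0.1353, -0.2775, 1.4326] [0.834 0.935]
g [0.5849, -0.1206, 0.3213, 1.3551] [0.792 0.545]
b [0.459, -0.2931, -0.2979, 1.3483] [0.736 0.853]
```

View pics/ov2.png

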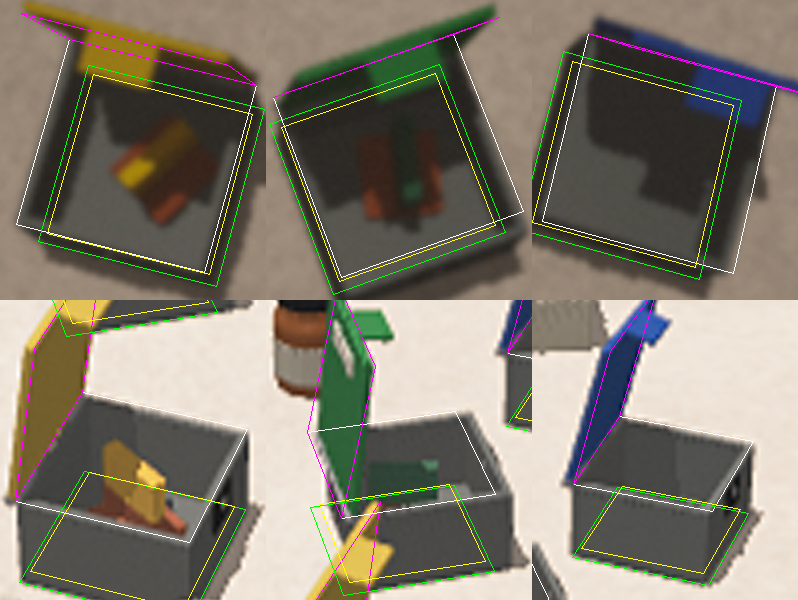

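Yellow and blue fit well in the side view, but the top view disagrees by a few millimetres. Green is partly occluded. I'll use the wrist camera to decide, and move above the tile with the fingers at half opening because the jar stands on the closing line.

```bash
python3 -m jog '-0.3 -0.15 0 -0.1 0.1; -0.65 -0.32 0 -0.2 0.1; -1 -0.5 0 -0.3 0.1; -1 -0.5 0 -0.4 0.1;-1 -0.5 0 -0.5 0.1'; python3 - <<'E'
from h import *
s=robot.state();Rm=rot(s['tool_rot'])
print(s['eef_pos'],Rm[:2,:2],s['grip_width'],s['qpos'].round(2))
d=np.array([.468,.306,.28])-s['eef_pos'];print('shift',Rm.T@d/.15)
print('yaw y',np.degrees(np.arctan2(Rm[1,1],Rm[0,1])))
E
```

```text
time_s: 0.92
eef_pos: [0.3679, 0.4352, 0.2313]
tool_rot: [0.0, -0.176, 0.984, 0.0]
contact_force: [0.6, 0.1, -0.1]
grip_width: 0.0384
grip_force: 0.0
[0.36794964 0.43515724 0.23134516] [[-0.93771264 -0.34741186]
 [-0.34741185  0.93771263]] 0.03843799067454486 [ 0.74 -0.08  1.74  0.    1.48 -1.19]
shift [-0.32633919 -1.03909873 -0.32447794]
yaw y 110.3290945832154
```

```bash
python3 -m jog '-0.1 -0.3 -0.1 -0.1 0.1; -0.2 -0.6 -0.2 -0.2 0.1; -0.3 -0.9 -0.3 -0.3 0.1; -0.33 -1 -0.32 -0.325 0.1;-0.33 -1 -0.32 -0.325 0.1;-0.33 -1 -0.32 -0.325 0.1'; python3 - <<'E'
from h import *
c=cam('wrist');f=c['frame'];cv2.imwrite('pics/w1.png',f)
s=robot.state();print(s['eef_pos'],c['p'],c['A'])
print(w2p(c,[[.468,.306,.05],[.515,.253,.055]]))
E
```

```text
time_s: 1.68
eef_pos: [0.4648, 0.3126, 0.2788]
tool_rot: [-0.0, -0.418, 0.909, 0.0]
contact_force: [-1.1, 0.7, -0.5]
grip_width: 0.0387
grip_force: 0.0
[0.46469311 0.31280473 0.2787587 ] [0.41917578 0.26189119 0.42122931] [[-7.58858463e-01  6.27139402e-01  1.75584746e-01]
 [ 6.51255510e-01  7.30884688e-01  2.04141699e-01]
 [-3.06899309e-04  2.69265189e-01 -9.63066022e-01]]
[[306.54825925 202.93328173]
 [232.29264877 193.77275419]]
```

View pics/w1.png

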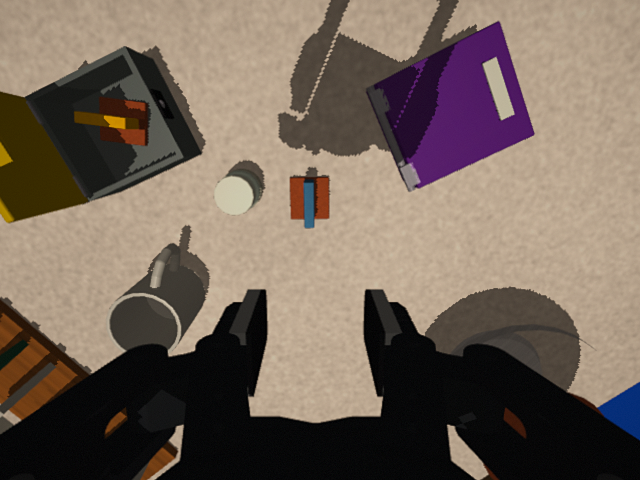

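The wrist view shows the tile in its foot (291–329, 176–220), slab top about (309,182)–(309,228), and the jar top at (235,195). The slab lies nearly along the image's vertical.

```bash
python3 - <<'E'
from h import *
c=cam('wrist');f=c['frame'];s=robot.state()
F=p2w(c,[(291,177),(329,177),(329,219),(291,219)],.008)
S=p2w(c,[(309,182),(309,228)],.05)
print(F.mean(0),np.linalg.norm(np.diff(F,axis=0),axis=1)); print(S.mean(0),np.linalg.norm(S[1]-S[0]))
print('jar',p2w(c,[(235,195)],.055))
h=cv2.cvtColor(f,cv2.COLOR_BGR2HSV)
m=(cv2.inRange(h,(95,80,60),(112,255,255))[150:250,280:340]);ys,xs=np.nonzero(m);print('slab px',xs.min()+280,xs.max()+280,ys.min()+150,ys.max()+150,cv2.minAreaRect(np.c_[xs,ys].astype(np.float32)))
m=(cv2.inRange(h,(0,120,60),(12,255,255))[150:250,280:340]);ys,xs=np.nonzero(m);print('foot px',xs.min()+280,xs.max()+280,ys.min()+150,ys.max()+150,cv2.minAreaRect(np.c_[xs,ys].astype(np.float32)))
# jaw: project pose
Rm=rot(s['tool_rot']);t=np.array([*F.mean(0)[:2],.0])
print('shift',Rm.T@(t-s['eef_pos'])/.15, np.degrees(np.arctan2(Rm[1,1],Rm[0,1])))
E
```

```text
[0.4672573  0.30976721 0.008     ] [0.04016607 0.04535796 0.04138055]
[0.4675959  0.30949989 0.05      ] 0.04507814072903605
jar [[0.5137237  0.25569976 0.055     ]]
slab px 304 313 182 227 ((28.5, 54.5), (45.0, 9.0), 90.0)
foot px 290 328 177 218 ((29.0, 47.5), (41.0, 38.0), 90.0)
shift [ 0.00316404 -0.02796209  1.8584612 ] 139.45322963951187
```

The tile fix is solid: the sizes check out and slab and foot agree at (0.4674,0.3096), with the yaw already aligned. Descending.

```bash
python3 -m jog '0 -0.028 0.3 0 0.1;0 -0.028 0.65 0 0.1;0 -0.028 1 0 0.1;0 -0.028 1 0 0.1' && python3 -m jog '0 0 0.25 0 0.1;0 0 0.5 0 0.1;0 0 0.65 0 0.1;0 0 0.72 0 0.1;0 0 0.72 0 0.1;0 0 0.72 0 0.1'; python3 - <<'E'
from h import *
c=cam('wrist');cv2.imwrite('pics/w2.png',c['frame'])
E
```

```text
time_s: 2.28
eef_pos: [0.4644, 0.3084, 0.1238]
tool_rot: [-0.006, -0.418, 0.908, -0.0]
contact_force: [-0.5, -0.4, -0.3]
grip_width: 0.0381
grip_force: 0.0
time_s: 3.02
eef_pos: [0.4699, 0.3103, 0.0233]
tool_rot: [0.002, -0.418, 0.908, 0.0]
contact_force: [-0.4, 0.3, -0.4]
grip_width: 0.0387
grip_force: 0.0
```

View pics/w2.png

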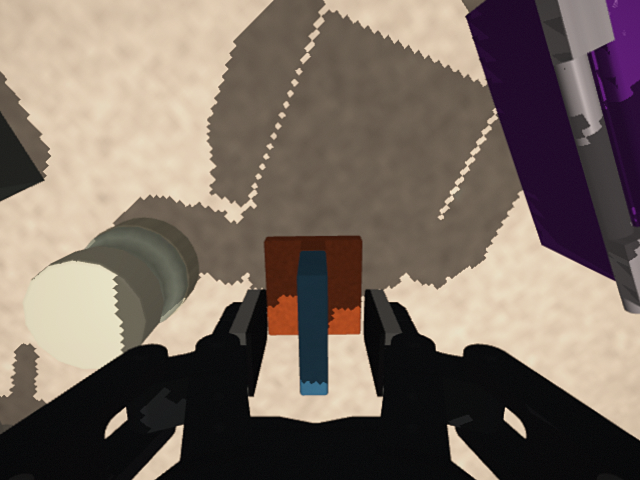

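The slab at (313,320) lies centred between the pads (x 250 and 375), with the jar clear on the left. I close and lift.

```bash
python3 -m jog '0 0 0 0 0.5;0 0 0 0 1;0 0 0 0 1;0 0 0 0 1;0 0 0 0 1;0 0 -0.1 0 1;0 0 -0.3 0 1;0 0 -0.6 0 1;0 0 -0.95 0 1;0 0 -0.95 0 1;0 0 -0.95 0 1' ; python3 - <<'E'
from h import *
s=robot.state();Rm=rot(s['tool_rot'])
a=-.298;t=np.array([.459,-.293,0])+R.from_euler('z',a).as_matrix()@[-.06,0,.30]
print(s['eef_pos'],t,'shift',Rm.T@(t-s['eef_pos'])/.15,s['qpos'].round(2))
E
```

```text
time_s: 4.45
eef_pos: [0.4681, 0.3093, 0.1635]
tool_rot: [-0.0, -0.418, 0.909, -0.0]
contact_force: [1.1, 0.1, -1.4]
grip_width: 0.0091
grip_force: 58.7
[0.46809325 0.30926652 0.16349871] [ 0.40164446 -0.27538346  0.3       ] shift [ 3.24815913 -2.20005244 -0.90851167] [ 0.45 -0.05  1.83 -0.    1.36 -1.98]
```

```bash
python3 -m jog '0 0 -0.3 0 1;0.15 -0.1 -0.6 0 1;0.4 -0.27 -0.9 0 1;0.7 -0.47 -0.9 0 1;1 -0.68 -0.9 0 1;1 -0.68 -0.9 0 1' && python3 -m jog '0.35 -0.23 0 0 1;0.7 -0.47 0 0 1;1 -0.68 0 0 1; 1 -0.68 0 0 1' && python3 -m jog '0.3 -0.2 0 0.1 1;0.6 -0.4 0 0.2 1;0.9 -0.6 0 0.3 1;0.9 -0.6 0 0.4 1;0.9 -0.6 0 0.5 1;0.9 -0.6 0 0.6 1;0.9 -0.6 0 0.7 1;0.9 -0.6 0 0.733 1;0.9 -0.6 0 0.733 1' ; python3 - <<'E'
from h import *
s=robot.state();Rm=rot(s['tool_rot'])
a=-.298;t=np.array([.459,-.293,0])+R.from_euler('z',a).as_matrix()@[-.06,0,.30]
print('shift',Rm.T@(t-s['eef_pos'])/.15,s['qpos'].round(2),np.degrees(np.arctan2(Rm[1,0],Rm[0,0])))
c=cam('wrist');cv2.imwrite('pics/w3.png',c['frame']);c=cam('side');
E
```

```text
time_s: 5.2
eef_pos: [0.4475, 0.1265, 0.2965]
tool_rot: [-0.002, -0.415, 0.91, 0.0]
contact_force: [-0.8, 0.4, -0.5]
grip_width: 0.0094
grip_force: 58.7
time_s: 5.7
eef_pos: [0.4275, -0.0532, 0.2968]
tool_rot: [-0.001, -0.415, 0.91, 0.001]
contact_force: [0.0, 0.1, -0.8]
grip_width: 0.0089
grip_force: 58.7
time_s: 6.82
eef_pos: [0.4092, -0.2105, 0.2974]
tool_rot: [-0.001, 0.143, 0.99, 0.001]
contact_force: [-0.6, 0.0, -0.2]
grip_width: 0.009
grip_force: 58.8
shift [-0.07345352 -0.42893258 -0.01808442] [-0.64 -0.38  1.89  0.    1.64 -1.92] 163.59457310894965
```

View pics/w3.png

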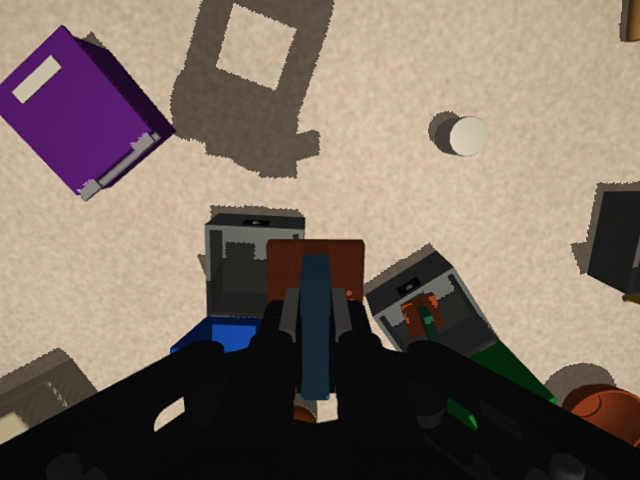

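The wrist view shows the tile held upright. The blue case's front wall with its ball is at (257,223) and its left rim at x≈206. The green case's ball is at (408,288). I compare the predictions with the image edges numerically.

```bash
python3 - <<'E'
from h import *
c=cam('wrist');f=c['frame'];cv2.imwrite('/tmp/w.png',f)
x,y,a=.459,-.2931,-.298
M=R.from_euler('z',a).as_matrix()
L=np.array([(-.05,-.05,.06),(-.05,.05,.06),(.05,-.05,.06),(-.045,-.045,.06),(-.045,.045,.06),(-.045,-.045,.005),(-.05,-.05,0),(-.05,.05,0),(-.05,0,.05)])
print(w2p(c,L@M.T+[x,y,0]).round(1).tolist())
g=cv2.cvtColor(f,cv2.COLOR_BGR2GRAY)
for r in (260,290): print('row',r,g[r,194:226].tolist())
for k in (222,240): print('col',k,g[200:250,k].tolist())
b=(g[212:234,245:270]); print('ball', np.array2string(b[::2],max_line_width=200))
E
```

```text
[[200.8, 226.0], [300.3, 227.1], [207.1, 316.6], [206.2, 230.9], [295.4, 231.8], [219.1, 219.2], [215.5, 214.0], [302.2, 214.9], [252.2, 224.3]]
row 260 [191, 191, 191, 193, 193, 149, 94, 79, 80, 87, 87, 87, 93, 96, 96, 97, 88, 56, 33, 35, 37, 37, 37, 35, 37, 36, 35, 32, 27, 33, 37, 38]
row 290 [185, 187, 189, 190, 189, 189, 188, 187, 189, 187, 188, 186, 145, 71, 32, 38, 37, 34, 30, 28, 29, 28, 29, 29, 30, 28, 29, 29, 28, 31, 37, 38]
col 222 [198, 198, 196, 197, 198, 177, 87, 81, 86, 87, 87, 89, 80, 38, 29, 30, 30, 29, 31, 30, 31, 31, 30, 31, 41, 75, 103, 102, 102, 92, 57, 42, 44, 44, 45, 43, 44, 43, 43, 45, 45, 45, 45, 45, 45, 45, 43, 36, 35, 37]
col 240 [189, 185, 187, 187, 190, 184, 138, 85, 86, 90, 87, 86, 88, 80, 33, 29, 29, 31, 33, 29, 33, 32, 31, 31, 28, 44, 84, 106, 103, 102, 103, 102, 103, 102, 101, 103, 101, 101, 102, 102, 103, 99, 72, 38, 36, 38, 38, 37, 38, 39]
ball [[ 88  86  86  87  89  90  90  89  86  88  88  89  90  89  89  87  87  85  83  84  83  82  83  84  83]
 [ 40  41  47  53  53  52  53  59  62  63  67  67  74  81  80  79  79  79  80  78  77  80  81  84  83]
 [ 
[... 224 characters left out ...]
   7   4   5   6  12  20  27  23  15   9   8  11  12  11  13  16  15  15  16  18]
 [  6   4   3   6   4   4   7  20  56  82  87  86  72  56  43  20   2   5   6   1   4   3   6   4   1]
 [ 18  15  16  16  16  15  13  13  12  15  13  11  11  14  11   9  10  11   9  10  10   9   7   7  18]
 [ 61  62  64  65  64  56  52  50  51  54  50  45  44  39  41  39  37  38  38  32  24  26  28  29  32]
 [106 105 106 107 106 107 106 107 108 109 107 107 108 108 110 109 109 109 109 109 109 112 109 109 113]
 [103 102 104 103 106 106 104 104 105 106 106 104 106 105 106 108 106 107 106 107 107 108 106 108 108]
 [104 103 103 104 105 105 105 104 105 107 106 104 105 105 105 106 106 106 107 106 107 107 106 107 107]]
```

```bash
python3 - <<'E'
from h import *
from scipy.optimize import least_squares
c=cam('wrist');x0=[.459,-.2931,-.298]
B=[(255.5,222)];F=[(222,224.6),(240,225.6),(257,226.4)];I=[(210.7,260)]
def res(q):
    M=R.from_euler('z',q[2]).as_matrix(); loc=lambda px,z:(p2w(c,px,z)-[q[0],q[1],0])@M
    return np.r_[(loc(B,.05)[0,:2]-[-.051,0]),(loc(F,.06)[:,0]+.05),(loc(I,.06)[:,1]+.045)]*1000
r=least_squares(res,x0);q=r.x;print(q.round(4),r.fun.round(2))
s=robot.state();Rm=rot(s['tool_rot']);M=R.from_euler('z',q[2]).as_matrix()
t=np.array([q[0],q[1],0])+M@[-.012,0,.0]
print('above shift',Rm.T@(t-s['eef_pos'])/.15,'turn needed(tool,norm)',-(((np.degrees(q[2])+180)-np.degrees(np.arctan2(Rm[1,0],Rm[0,0])))/90))
E
```

```text
[ 0.4589 -0.2911 -0.3223] [-0.66 -0.04 -0.13  0.28  0.51  0.04]
above shift [-0.39170082 -0.41253531  1.98818977] turn needed(tool,norm) 0.02197906477966411
```

The blue case is at (0.4589,−0.2911) with yaw −0.322, residuals below 0.7 mm. The cover's tongue overhangs the case, so I'll first nudge the cover back with the closed fingers. I come down in front of it.

```bash
cat > go.py <<'E'
import sys
from h import *
q=[.4589,-.2911,-.3223]
def loc(q):
    s=robot.state();M=R.from_euler('z',q[2]).as_matrix();p=M.T@(s['eef_pos']-[q[0],q[1],0]);Rm=rot(s['tool_rot'])
    print('case frame tcp',p.round(4),'yaw err deg',round((np.degrees(np.arctan2(Rm[1,0],Rm[0,0])-q[2])-180+180)%360-180,2),'F',np.round(s['contact_force'],1),'t',s['time_s'])
if __name__=='__main__':
    loc(q)
E
python3 -m jog '-0.07 -0.14 0 0.02 1;-0.17 -0.3 0 0.022 1;-0.17 -0.41 0.1 0.022 1;-0.17 -0.41 0.4 0.022 1;-0.17 -0.41 0.7 0.022 1;-0.17 -0.41 1 0.022 1;-0.17 -0.41 1 0.022 1;-0.17 -0.41 1 0.022 1'; python3 go.py
```

```text
time_s: 8.02
eef_pos: [0.4159, -0.2787, 0.1501]
tool_rot: [0.001, 0.161, 0.987, -0.0]
contact_force: [0.5, 0.7, 0.1]
grip_width: 0.0091
grip_force: 58.8
case frame tcp [-0.0447 -0.0019  0.1501] yaw err deg -0.08 F [0.5 0.7 0.1] t 8.025
```

```bash
python3 -m jog '0 0.012 0.13 0 1;0 0.012 0.26 0 1;0 0.012 0.26 0 1;-0.1 0.012 0.26 0 1;-0.2 0.012 0.26 0 1;-0.27 0.012 0.26 0 1;-0.34 0.012 0.26 0 1;-0.41 0.012 0.26 0 1;-0.48 0.012 0.26 0 1;-0.48 0.012 0.26 0 1;-0.48 0.012 0.26 0 1'; python3 go.py; python3 - <<'E'
from fit import *
cs=[cam('side')]
print(cs[0]['frame'].shape)
def f(): 
    import fit
    q,i=fitone(cs,'b',(.4589,-.2911,-.3223,1.5));print(q.round(3),i)
f()
E
```

```text
time_s: 9.4
eef_pos: [0.4841, -0.2992, 0.1092]
tool_rot: [-0.001, 0.161, 0.987, 0.0]
contact_force: [-0.4, 0.4, -1.1]
grip_width: 0.0087
grip_force: 58.9
case frame tcp [0.0265 0.0003 0.1092] yaw err deg -0.09 F [-0.4  0.4 -1.1] t 9.4
(480, 640, 3)
[ 0.463 -0.303 -0.154  1.66 ] [np.float64(0.7393517278328422)]
```

The cover now stands at about 1.66 rad as planned. I move back to x=−14 mm and lower gently.

```bash
python3 -m jog '0.13 0 0 0 1;0.27 0 0 0 1;0.27 0 0 0 1;0.27 0 0.12 0 1;0.27 0 0.25 0 1;0.27 0 0.37 0 1;0.27 0 0.45 0 1;0.27 0 0.5 0 1;0.27 0 0.5 0 1;0.27 0 0.5 0 1'; python3 go.py; python3 - <<'E'
from h import *
cv2.imwrite('pics/w4.png',np.hstack([cv2.resize(cam('wrist')['frame'],(400,300)),cv2.resize(cam('side')['frame'][120:270,260:460],(400,300))]))
E
```

```text
time_s: 10.7
eef_pos: [0.4465, -0.287, 0.0355]
tool_rot: [0.001, 0.161, 0.987, -0.0]
contact_force: [0.4, -0.2, -1.1]
grip_width: 0.0089
grip_force: 58.9
case frame tcp [-0.0131 -0.0001  0.0355] yaw err deg -0.09 F [ 0.4 -0.2 -1.1] t 10.7
```

View pics/w4.png

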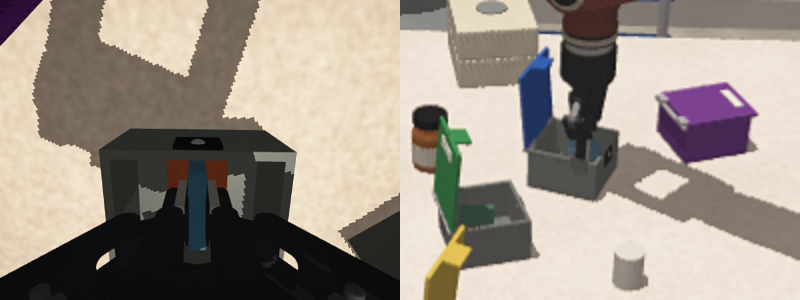

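The tile (left half, (197,200)) is centred in the blue case, and the cover leans back clear in the right half. I lower it the last few millimetres, watching the force.

```bash
python3 -m jog '0 0 0.02 0 1;0 0 0.03 0 1;0 0 0.04 0 1;0 0 0.05 0 1;0 0 0.05 0 1;0 0 0.05 0 1';python3 -m jog '0 0 0.01 0 1;0 0 0.02 0 1;0 0 0.02 0 1;0 0 0.02 0 1'
```

```text
time_s: 11.55
eef_pos: [0.446, -0.2866, 0.0273]
tool_rot: [-0.0, 0.161, 0.987, 0.0]
contact_force: [-0.2, 0.4, -1.1]
grip_width: 0.0089
grip_force: 59.0
time_s: 12.05
eef_pos: [0.4465, -0.2871, 0.0271]
tool_rot: [-0.0, 0.161, 0.987, 0.0]
contact_force: [-6.1, 5.1, 16.2]
grip_width: 0.009
grip_force: 61.3
```

```bash
python3 -m jog '0 0 -0.015 0 1;0 0 -0.015 0 1;0 0 -0.015 0 0.6;0 0 -0.015 0 0.35;0 0 -0.015 0 0.35;0 0 -0.015 0 0.35;0 0 -0.015 0 0.35' && python3 -m jog '0 0 -0.1 0 0.35;0 0 -0.3 0 0.35;0 0 -0.6 0 0.35;0 0 -0.95 0 0.35;0 0 -1 0 0.35;0 0 -1 0 0.35' && python3 -m jog '0 0 -0.3 0 1;0 0 -0.6 0 1;0 0 -0.6 0 1;0 0 -0.6 0 1;0 0 -0.6 0 1'; python3 go.py; python3 - <<'E'
from h import *
c=cam('wrist');f=c['frame'];cv2.imwrite('/tmp/w5.png',f)
h=cv2.cvtColor(f,cv2.COLOR_BGR2HSV)
for nm,m in(('blueslab',cv2.inRange(h,(95,80,40),(110,255,255))),('foot',cv2.inRange(h,(0,120,40),(12,255,255))),('cover',cv2.inRange(h,(111,120,40),(125,255,255)))):
    n,l,st,_=cv2.connectedComponentsWithStats(m);print(nm,[x.tolist() for x in st[1:] if x[4]>150])
q=[.4589,-.2911,-.3223];M=R.from_euler('z',q[2]).as_matrix()
pr=lambda L:w2p(c,np.array(L)@M.T+[q[0],q[1],0]).round(0).tolist()
print('exp foot',pr([(-.036,-.021,.013),(-.036,.021,.013),(.009,.021,.013),(.009,-.021,.013)]),'slab top',pr([(-.036,0,.055),(.009,0,.055)]),'rim',pr([(-.05,-.05,.06),(-.05,.05,.06),(.05,.05,.06),(.05,-.05,.06)]))
E
```

```text
time_s: 12.92
eef_pos: [0.446, -0.2866, 0.0265]
tool_rot: [-0.0, 0.161, 0.987, 0.0]
contact_force: [0.5, -0.3, 0.8]
grip_width: 0.0278
grip_force: 0.0
time_s: 13.68
eef_pos: [0.4463, -0.2869, 0.1778]
tool_rot: [0.001, 0.161, 0.987, -0.001]
contact_force: [0.7, -0.1, 0.0]
grip_width: 0.0277
grip_force: 0.0
time_s: 14.3
eef_pos: [0.4451, -0.2859, 0.2636]
tool_rot: [-0.002, 0.161, 0.987, 0.001]
contact_force: [0.1, 0.0, -0.0]
grip_width: 0.0003
grip_force: 0.0
case frame tcp [-0.0148  0.0006  0.2636] yaw err deg -0.09 F [ 0.1  0.  -0. ] t 14.3
blueslab [[309, 184, 11, 51, 505], [240, 282, 143, 71, 2879]]
foot [[293, 181, 42, 44, 1344], [470, 251, 46, 51, 1121]]
cover []
exp foot [[293.0, 184.0], [334.0, 183.0], [334.0, 227.0], [293.0, 227.0]] slab top [[313.0, 189.0], [313.0, 237.0]] rim [[257.0, 174.0], [370.0, 174.0], [366.0, 280.0], [261.0, 280.0]]
```

The tile stands as expected: foot box (293–335, 181–225) and slab top (309–320, 184–235). I go behind the blue cover with closed fingers.

```bash
python3 -m jog '-0.35 0 0 0 1;-0.765 0 0 0 1;-0.765 0 0 0 1;-0.765 0 0 0 1;-0.765 0 0.3 0 1;-0.765 0 0.6 0 1;-0.765 0 0.89 0 1;-0.765 0 0.89 0 1;-0.765 0 0.89 0 1'; python3 go.py
```

```text
time_s: 15.48
eef_pos: [0.5552, -0.3238, 0.1359]
tool_rot: [0.002, 0.161, 0.987, -0.001]
contact_force: [0.3, -0.2, 0.9]
grip_width: 0.0
grip_force: 0.0
case frame tcp [ 0.1017 -0.0005  0.1359] yaw err deg -0.11 F [ 0.3 -0.2  0.9] t 15.475
```

```bash
python3 -m jog '0.12 0 0 0 1;0.24 0 0 0 1;0.36 0 0 0 1;0.48 0 0 0 1;0.6 0 0 0 1;0.73 0 0 0 1;0.73 0 0 0 1'; python3 go.py; python3 -m jog '0.05 0 0.02 0 1;0.11 0 0.06 0 1;0.17 0 0.12 0 1;0.21 0 0.2 0 1;0.24 0 0.27 0 1;0.265 0 0.33 0 1;0.28 0 0.38 0 1;0.285 0 0.42 0 1;0.285 0 0.44 0 1;0.285 0 0.455 0 1;0.285 0 0.46 0 1;0.285 0 0.46 0 1'; python3 go.py
```

```text
time_s: 16.35
eef_pos: [0.4517, -0.2893, 0.1364]
tool_rot: [0.002, 0.162, 0.987, -0.001]
contact_force: [-0.4, 0.4, 0.8]
grip_width: 0.0
grip_force: 0.0
case frame tcp [-0.0074 -0.0005  0.1364] yaw err deg -0.12 F [-0.4  0.4  0.8] t 16.35
time_s: 17.85
eef_pos: [0.4104, -0.2748, 0.0656]
tool_rot: [-0.001, 0.161, 0.987, 0.0]
contact_force: [-5.0, 3.7, 12.1]
grip_width: -0.0003
grip_force: 6.1
case frame tcp [-0.0512  0.0001  0.0656] yaw err deg -0.07 F [-5.   3.7 12.1] t 17.85
```

Force 12 N with the top face at 65.6 mm: the blue cover is shut. I press slightly more, lift, and go to look at green.

```bash
python3 -m jog '0 0 0.015 0 1;0 0 0.015 0 1;0 0 -0.1 0 1;0 0 -0.35 0 1;0 0 -0.65 -0.1 1;0 0 -0.95 -0.2 1;0 0 -0.95 -0.3 1;0 0 -0.95 -0.417 1;0 0 -0.95 -0.417 1;0 0 -0.95 -0.417 1'; python3 -m jog '0 0 -0.3 0 1;-0.3 0.2 -0.5 0 1;-0.6 0.4 -0.5 0 1;-0.95 0.6 -0.5 0 1;-0.95 0.6 -0.5 0 1;-0.95 0.6 -0.5 0 1'; python3 - <<'E'
from fit import *
print('covers side fit b', end=' ')
c=cam('wrist');f=c['frame'];cv2.imwrite('/tmp/w6.png',f)
q=[.578,-.12,.33];M=R.from_euler('z',q[2]).as_matrix()
L=np.array([(-.05,-.05,.06),(-.05,.05,.06),(.05,-.05,.06),(.05,.05,.06),(-.051,0,.05)])
print(w2p(c,L@M.T+[q[0],q[1],0]).round(0).tolist())
cv2.imwrite('pics/w6.png',np.hstack([f[100:400,150:550],cam('side')['frame'][100:400,200:600]]))
E
```

```text
time_s: 19.1
eef_pos: [0.4104, -0.2747, 0.2062]
tool_rot: [-0.0, -0.164, 0.987, 0.0]
contact_force: [-0.1, -0.5, -0.5]
grip_width: 0.0
grip_force: 0.0
time_s: 19.85
eef_pos: [0.5158, -0.1432, 0.2811]
tool_rot: [-0.0, -0.165, 0.986, 0.0]
contact_force: [-0.1, -0.1, -0.4]
grip_width: 0.0003
grip_force: 0.0
covers side fit b [[264.0, 225.0], [368.0, 225.0], [267.0, 319.0], [364.0, 320.0], [316.0, 222.0]]
```

View pics/w6.png

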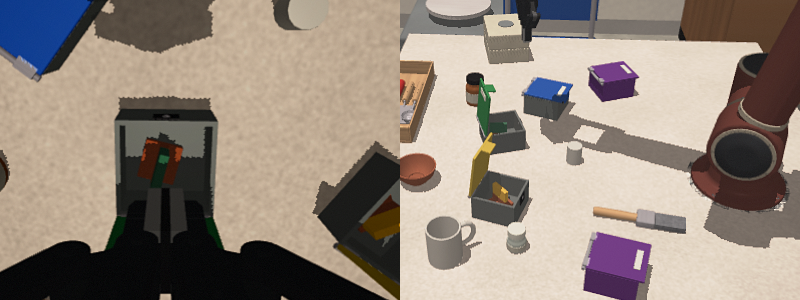

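The blue cover is shut (side view at (547,90)). The green case's front rim runs (265,221)–(367,222) with its ball near (316,216). I refine numerically, the same way as for blue.

```bash
python3 - <<'E'
import cv2
g=cv2.cvtColor(cv2.imread('/tmp/w6.png'),cv2.COLOR_BGR2GRAY)
for k in (275,290,345,358): print('col',k,g[200:236,k].tolist())
for r in (250,280): print('row',r,'L',g[r,256:284].tolist(),'R',g[r,350:378].tolist())
print(g[208:224:1,302:332].tolist())
E
```

```text
col 275 [76, 78, 78, 80, 79, 77, 79, 74, 59, 27, 27, 27, 29, 27, 28, 29, 27, 27, 25, 38, 79, 108, 108, 106, 106, 93, 80, 79, 81, 81, 77, 75, 77, 76, 76, 76]
col 290 [79, 81, 80, 78, 80, 80, 81, 81, 73, 29, 28, 27, 27, 28, 28, 29, 28, 28, 25, 32, 67, 110, 110, 110, 106, 109, 107, 108, 107, 107, 108, 108, 106, 107, 107, 108]
col 345 [79, 82, 81, 81, 80, 79, 81, 82, 81, 60, 28, 26, 30, 28, 28, 29, 27, 30, 28, 26, 39, 81, 111, 110, 109, 109, 109, 109, 108, 108, 109, 109, 111, 110, 108, 108]
col 358 [78, 76, 71, 72, 72, 78, 76, 78, 77, 69, 29, 24, 29, 27, 28, 28, 26, 27, 29, 27, 39, 78, 111, 110, 110, 106, 77, 26, 23, 26, 26, 25, 26, 26, 27, 27]
row 250 L [174, 174, 173, 175, 174, 175, 174, 171, 149, 111, 102, 103, 105, 89, 49, 27, 25, 28, 26, 59, 96, 107, 105, 105, 103, 105, 105, 104] R [106, 109, 109, 81, 34, 28, 24, 25, 26, 25, 24, 59, 97, 107, 106, 103, 137, 177, 188, 186, 183, 181, 181, 183, 181, 180, 178, 180]
row 280 L [184, 183, 180, 181, 180, 182, 185, 188, 191, 156, 99, 96, 102, 103, 75, 27, 24, 27, 25, 26, 31, 33, 35, 33, 36, 33, 34, 33] R [34, 33, 35, 34, 29, 26, 24, 25, 23, 3
[... 1357 characters left out ...]
 21, 24, 26], [28, 29, 23, 10, 18, 28, 29, 31, 31, 22, 20, 28, 28, 28, 30, 21, 18, 25, 28, 30, 34, 31, 28, 27, 31, 31, 35, 31, 27, 25], [55, 57, 55, 51, 51, 52, 52, 55, 55, 52, 51, 52, 51, 56, 59, 56, 45, 38, 40, 45, 52, 46, 41, 39, 40, 46, 51, 49, 47, 46], [112, 114, 113, 114, 113, 111, 112, 113, 113, 111, 112, 112, 113, 114, 114, 114, 105, 97, 94, 94, 96, 96, 96, 94, 95, 95, 95, 95, 97, 96], [112, 110, 113, 111, 112, 111, 114, 110, 111, 111, 111, 112, 112, 111, 112, 112, 114, 111, 112, 112, 112, 112, 113, 113, 113, 112, 114, 113, 113, 112], [110, 109, 110, 109, 111, 109, 110, 109, 108, 109, 108, 108, 109, 109, 110, 110, 111, 111, 112, 110, 112, 110, 111, 112, 110, 111, 110, 111, 110, 112]]
```

```bash
cat > ref.py <<'E'
from h import *
from scipy.optimize import least_squares
def refine(c,x0,B,F,L,Rr):
    def res(q):
        M=R.from_euler('z',q[2]).as_matrix(); loc=lambda px,z:(p2w(c,px,z)-[q[0],q[1],0])@M
        return np.r_[(loc(B,.05)[0,:2]-[-.051,0]),(loc(F,.06)[:,0]+.05),loc(L,.06)[:,1]+.045,loc(Rr,.06)[:,1]-.045]*1000
    r=least_squares(res,x0);print(r.x.round(4).tolist(),r.fun.round(2));return r.x
E
python3 - <<'E'
from ref import *; from go import loc
c=cam('wrist')
q=refine(c,[.578,-.12,.33],[(316,215.6)],[(275,219.7),(290,220),(345,220.8),(358,220.9)],[(269.7,250),(270.2,280)],[(361.2,250),(359.8,280)])
loc(q)
h=cv2.cvtColor(cam('side')['frame'],cv2.COLOR_BGR2HSV)
m=cv2.inRange(h,(45,110,25),(80,255,255))[170:260,260:330]; ys,xs=np.nonzero(m); print(len(xs),xs.min()+260,xs.max()+260,ys.min()+170,ys.max()+170)
s=cam('side'); M=R.from_euler('z',q[2]).as_matrix()
from fit import cov
for t in (1.3,1.4,1.5,1.6,1.75): print(t,w2p(s,cov([(.11,-.05,.006),(.11,.05,.006),(.107,-.017,-.02),(.107,.017,-.02)],[*q,t])).round(0).tolist())
E
```

```text
[0.5733, -0.123, 0.3136] [-1.23  0.03  0.28  0.35  0.34  0.25  0.13  0.12 -0.18 -0.11]
case frame tcp [-0.0616 -0.0024  0.2814] yaw err deg 0.87 F [ 0.1 -0.4 -0.3] t 20.0
471 278 295 178 235
1.3 [[287.0, 177.0], [296.0, 198.0], [299.0, 186.0], [302.0, 193.0]]
1.4 [[282.0, 177.0], [291.0, 198.0], [295.0, 185.0], [298.0, 192.0]]
1.5 [[278.0, 178.0], [287.0, 198.0], [291.0, 184.0], [294.0, 191.0]]
1.6 [[274.0, 178.0], [282.0, 199.0], [287.0, 184.0], [290.0, 191.0]]
1.75 [[267.0, 180.0], [276.0, 201.0], [280.0, 185.0], [283.0, 192.0]]
```

Green is at (0.5733,−0.123), yaw 0.314, with its cover at about 1.5 rad. Same manoeuvre as before.

```bash
python3 -m jog '-0.3 0.016 0 0.01 1;-0.65 0.016 0 0.01 1;-1 0.016 0 0.01 1;-1 0.016 0 0.01 1;-1 0.016 0 0.01 1' && python3 -m jog '-0.08 0 0.1 0 1;-0.08 0 0.4 0 1;-0.08 0 0.7 0 1;-0.08 0 1 0 1;-0.08 0 1 0 1;-0.08 0 1 0 1'; python3 -c "
from go import *
loc([.5733,-.123,.3136])"
```

```text
time_s: 20.72
eef_pos: [0.6566, -0.093, 0.2813]
tool_rot: [-0.0, -0.157, 0.988, -0.0]
contact_force: [-0.2, 0.7, -0.0]
grip_width: -0.0
grip_force: 0.0
time_s: 21.48
eef_pos: [0.6692, -0.0889, 0.1334]
tool_rot: [0.001, -0.157, 0.988, -0.0]
contact_force: [0.7, 1.0, 0.0]
grip_width: 0.0004
grip_force: 0.0
case frame tcp [0.1017 0.0028 0.1334] yaw err deg 0.08 F [0.7 1.  0. ] t 21.475
```

```bash
python3 -m jog '0.12 -0.015 0 0 1;0.24 -0.015 0 0 1;0.36 -0.015 0 0 1;0.48 -0.015 0 0 1;0.6 -0.015 0 0 1;0.73 -0.015 0 0 1;0.73 -0.015 0 0 1' && python3 -m jog '0.05 0 0.02 0 1;0.11 0 0.06 0 1;0.17 0 0.12 0 1;0.21 0 0.2 0 1;0.24 0 0.27 0 1;0.265 0 0.33 0 1;0.28 0 0.38 0 1;0.285 0 0.42 0 1;0.285 0 0.44 0 1;0.285 0 0.455 0 1;0.285 0 0.47 0 1;0.285 0 0.475 0 1;0.285 0 0.475 0 1'; python3 -c "
from go import *
loc([.5733,-.123,.3136])"
```

```text
time_s: 22.35
eef_pos: [0.5662, -0.1255, 0.135]
tool_rot: [0.002, -0.157, 0.988, -0.001]
contact_force: [-0.5, 0.2, -0.1]
grip_width: 0.0001
grip_force: 0.0
time_s: 23.98
eef_pos: [0.5246, -0.1382, 0.0649]
tool_rot: [-0.001, -0.157, 0.988, 0.0]
contact_force: [-14.2, 5.0, 27.8]
grip_width: 0.0001
grip_force: 14.1
case frame tcp [-0.051   0.0006  0.0649] yaw err deg 0.14 F [-14.2   5.   27.8] t 23.975
```

Green is shut: top at 65 mm under 28 N. On to yellow.

```bash
python3 -m jog '0 0 -0.1 0 1;0 0 -0.35 0 1;0 0 -0.65 0.1 1;0 0 -0.95 0.2 1;0 0 -0.95 0.3 1;0 0 -0.95 0.39 1;0 0 -0.95 0.39 1;0 0 -0.95 0.39 1' && python3 -m jog '0 0 -0.3 0 1;0.12 0.3 -0.5 0 1;0.24 0.6 -0.5 0 1;0.365 0.9 -0.5 0 1;0.365 0.9 -0.5 0 1' && python3 -m jog '0.12 0.3 0 0 1;0.24 0.6 0 0 1;0.365 0.9 0 0 1;0.365 0.9 0 0 1;0.365 0.9 0 0 1;0.365 0.9 0 0 1'; python3 - <<'E'
from h import *
c=cam('wrist');f=c['frame'];cv2.imwrite('/tmp/w7.png',f)
q=[.557,.133,-.3];M=R.from_euler('z',q[2]).as_matrix()
L=np.array([(-.05,-.05,.06),(-.05,.05,.06),(.05,-.05,.06),(.05,.05,.06),(-.051,0,.05),(-.05,-.05,0)])
p=w2p(c,L@M.T+[q[0],q[1],0]).round(0);print(p.tolist())
g=cv2.cvtColor(f,cv2.COLOR_BGR2GRAY)
x0,x1=int(p[0,0]),int(p[1,0]);yf=int(p[0,1])
for k in (x0+12,x0+25,x1-25,x1-12): print('col',k,yf-25,g[yf-25:yf+14,k].tolist())
for r in (yf+25,yf+50): print('row',r,x0-15,'L',g[r,x0-15:x0+20].tolist(),x1-20,'R',g[r,x1-20:x1+15].tolist())
bx,by=p[4].astype(int);b=g[by-12:by+6,bx-16:bx+17];print(bx-16,by-12);print(b.tolist())
E
```

```text
time_s: 24.98
eef_pos: [0.5242, -0.1378, 0.2023]
tool_rot: [-0.0, 0.147, 0.989, 0.0]
contact_force: [0.3, 1.0, -0.5]
grip_width: 0.0002
grip_force: 0.0
time_s: 25.6
eef_pos: [0.5112, 0.0096, 0.2777]
tool_rot: [0.0, 0.145, 0.989, 0.0]
contact_force: [-0.2, -0.1, 1.0]
grip_width: -0.0003
grip_force: 0.0
time_s: 26.35
eef_pos: [0.4991, 0.151, 0.2776]
tool_rot: [-0.0, 0.149, 0.989, -0.0]
contact_force: [0.0, -0.4, -0.1]
grip_width: 0.0002
grip_force: 0.0
[[262.0, 220.0], [367.0, 220.0], [265.0, 316.0], [364.0, 316.0], [315.0, 217.0], [269.0, 208.0]]
col 274 195 [166, 164, 164, 165, 151, 76, 66, 70, 69, 69, 71, 72, 73, 61, 27, 22, 24, 27, 27, 26, 26, 25, 25, 25, 31, 62, 97, 96, 94, 92, 69, 28, 26, 28, 25, 27, 28, 28, 28]
col 287 195 [164, 165, 167, 171, 157, 78, 70, 74, 75, 75, 76, 75, 74, 56, 26, 25, 27, 25, 25, 25, 24, 26, 25, 27, 34, 70, 98, 95, 96, 95, 94, 96, 95, 95, 96, 94, 96, 96, 93]
col 342 195 [173, 178, 179, 171, 140, 121, 75, 71, 73, 73, 75, 79, 72, 36, 25, 25, 27, 27, 26, 26, 27, 27, 26, 24, 52, 104, 104, 103, 100, 101, 102, 101, 101, 101, 100, 99, 101, 99, 100]
col 355 195 [
[... 2524 characters left out ...]
24, 25, 25, 25, 20, 21, 14, 17, 28, 26, 24, 22, 23, 22, 24, 23, 27, 26, 24, 22, 22, 16, 17, 28, 29, 25, 25, 25, 22], [33, 35, 35, 34, 35, 35, 39, 39, 35, 35, 35, 39, 44, 45, 42, 35, 35, 38, 40, 44, 46, 45, 41, 36, 37, 37, 40, 45, 46, 40, 37, 36, 37], [72, 72, 72, 71, 72, 69, 78, 84, 87, 86, 85, 86, 86, 85, 85, 85, 87, 87, 87, 86, 87, 88, 89, 88, 86, 87, 89, 88, 88, 88, 90, 86, 86], [100, 100, 100, 99, 100, 99, 100, 101, 100, 101, 100, 101, 101, 102, 101, 102, 102, 102, 102, 104, 103, 102, 101, 101, 104, 104, 102, 103, 101, 103, 101, 104, 104], [99, 99, 97, 99, 99, 99, 99, 99, 98, 101, 99, 97, 99, 99, 99, 99, 100, 100, 100, 99, 100, 102, 101, 101, 101, 100, 101, 101, 102, 100, 101, 101, 101]]
```

```bash
python3 - <<'E'
from ref import *; from go import loc; from fit import cov
c=cam('wrist')
q=refine(c,[.557,.133,-.3],[(318.7,214.9)],[(274,219.9),(287,219.8),(342,219.3),(355,219.2)],[(272.8,245),(273.7,270)],[(365.2,245),(364.6,270)])
loc(q); s=cam('side')
h=cv2.cvtColor(s['frame'],cv2.COLOR_BGR2HSV);m=cv2.inRange(h,(20,110,25),(32,255,255))[225:300,255:300]; ys,xs=np.nonzero(m); print(len(xs),xs.min()+255,xs.max()+255,ys.min()+225,ys.max()+225)
for t in (1.3,1.4,1.5,1.6,1.75): print(t,w2p(s,cov([(.11,-.05,.006),(.11,.05,.006),(.107,-.017,-.02),(.107,.017,-.02)],[*q,t])).round(0).tolist())
for y,r in(('mug',(164,165)),('bowl',(281,118))): print(y,p2w(cam('top'),[r],.06))
print('b/g covers wide in side:',[cv2.countNonZero(cv2.inRange(h,a,b)) for a,b in (((108,110,60),(122,255,255)),((45,110,25),(80,255,255)))])
E
```

```text
[0.5573, 0.1378, -0.2897] [-1.1   0.01  0.25  0.27  0.28  0.31  0.33  0.22 -0.31 -0.26]
case frame tcp [-0.0596 -0.0039  0.2778] yaw err deg -0.53 F [ 0.1 -0.4  1.2] t 26.45
721 269 299 232 296
1.3 [[297.0, 234.0], [279.0, 260.0], [302.0, 248.0], [296.0, 257.0]]
1.4 [[292.0, 232.0], [274.0, 259.0], [297.0, 246.0], [292.0, 255.0]]
1.5 [[287.0, 231.0], [269.0, 257.0], [293.0, 244.0], [287.0, 253.0]]
1.6 [[283.0, 230.0], [264.0, 256.0], [288.0, 242.0], [282.0, 251.0]]
1.75 [[276.0, 230.0], [257.0, 256.0], [281.0, 240.0], [275.0, 249.0]]
mug [[0.66423907 0.2922311  0.06      ]]
bowl [[0.75977409 0.04567018 0.06      ]]
b/g covers wide in side: [1359, 824]
```

Yellow is at (0.5573,0.1378), yaw −0.29, with its cover at about 1.4 rad. Same manoeuvre.

```bash
python3 -m jog '-0.3 0.026 0 -0.006 1;-0.65 0.026 0 -0.006 1;-1 0.026 0 -0.006 1;-1 0.026 0 -0.006 1;-1 0.026 0 -0.006 1' && python3 -m jog '-0.065 0 0.1 0 1;-0.065 0 0.4 0 1;-0.065 0 0.7 0 1;-0.065 0 0.98 0 1;-0.065 0 0.98 0 1;-0.065 0 0.98 0 1'; python3 -c "
from go import *
loc([.5573,.1378,-.2897])"
```

```text
time_s: 27.22
eef_pos: [0.643, 0.112, 0.2775]
tool_rot: [-0.001, 0.144, 0.99, -0.0]
contact_force: [0.1, 0.6, 0.1]
grip_width: 0.0
grip_force: 0.0
time_s: 27.98
eef_pos: [0.6533, 0.1096, 0.1326]
tool_rot: [0.001, 0.143, 0.99, 0.0]
contact_force: [0.3, 0.5, 1.4]
grip_width: 0.0001
grip_force: 0.0
case frame tcp [0.1001 0.0004 0.1326] yaw err deg 0.14 F [0.3 0.5 1.4] t 27.975
```

```bash
python3 -m jog '0.12 0 0 0 1;0.24 0 0 0 1;0.36 0 0 0 1;0.48 0 0 0 1;0.6 0 0 0 1;0.73 0 0 0 1;0.73 0 0 0 1' && python3 -m jog '0.05 0 0.02 0 1;0.11 0 0.06 0 1;0.17 0 0.12 0 1;0.21 0 0.2 0 1;0.24 0 0.27 0 1;0.265 0 0.33 0 1;0.28 0 0.38 0 1;0.285 0 0.42 0 1;0.285 0 0.44 0 1;0.285 0 0.455 0 1;0.285 0 0.47 0 1;0.285 0 0.475 0 1;0.285 0 0.475 0 1'; python3 -c "
from go import *
loc([.5573,.1378,-.2897])"
```

```text
time_s: 28.85
eef_pos: [0.5487, 0.141, 0.134]
tool_rot: [0.003, 0.143, 0.99, 0.001]
contact_force: [-0.4, -0.4, 0.2]
grip_width: 0.0003
grip_force: 0.0
time_s: 30.48
eef_pos: [0.507, 0.1529, 0.0647]
tool_rot: [-0.001, 0.143, 0.99, -0.0]
contact_force: [-16.1, -2.6, 32.0]
grip_width: -0.0002
grip_force: 16.2
case frame tcp [-0.0526  0.0001  0.0647] yaw err deg 0.13 F [-16.1  -2.6  32. ] t 30.475
```

All three have been pressed. I lift clear and check the cover angles from the cameras.

```bash
python3 -m jog '0 0 -0.1 0 1;0 0 -0.35 0 1;0.3 0 -0.65 0 1;0.6 0 -0.95 0 1;0.9 0 -0.95 0 1;0.9 0 -0.95 0 1;0.9 0 -0.95 0 1;0.9 0 -0.95 0 1'; python3 - <<'E'
from fit import *
Q={'y':[.5573,.1378,-.2897],'g':[.5733,-.123,.3136],'b':[.4589,-.2911,-.3223]}
s=cam('side');h=cv2.cvtColor(cv2.resize(s['frame'],None,fx=4,fy=4,interpolation=cv2.INTER_CUBIC),cv2.COLOR_BGR2HSV)
for k,q in Q.items():
    lo,hi=HUE[k];m=cv2.inRange(h,(lo,100,25),(hi,255,255))
    out=[]
    for t in (0,.05,.1,.15,.25,.4):
        best=0
        o=np.zeros_like(m)
        p=(w2p(s,cov(PARTS[0],[*q,t]))+.5)*4-.5
        cv2.fillConvexPoly(o,cv2.convexHull(p.astype(np.int32)),255)
        x,y,w,hh=cv2.boundingRect(p.astype(np.int32));roi=np.zeros_like(m);roi[y-60:y+hh+60,x-60:x+w+60]=255
        for dx in range(-12,13,4):
          for dy in range(-12,13,4):
            mm=np.roll(m,(dy,dx),(0,1))&roi
            best=max(best,cv2.countNonZero(mm&o)/cv2.countNonZero(mm|o))
        out.append((t,round(best,3)))
    print(k,out)
E
```

```text
time_s: 31.48
eef_pos: [0.3777, 0.1906, 0.2015]
tool_rot: [-0.001, 0.144, 0.99, -0.0]
contact_force: [-0.0, 0.6, 0.1]
grip_width: -0.0004
grip_force: 0.0
y [(0, 0.874), (0.05, 0.869), (0.1, 0.843), (0.15, 0.804), (0.25, 0.701), (0.4, 0.584)]
g [(0, 0.805), (0.05, 0.795), (0.1, 0.783), (0.15, 0.756), (0.25, 0.688), (0.4, 0.585)]
b [(0, 0.833), (0.05, 0.829), (0.1, 0.796), (0.15, 0.748), (0.25, 0.634), (0.4, 0.52)]
```

```bash
python3 -c "
from rig import finish_job
print(finish_job())"
```

```text
the job is handed in; nothing more can be done
None
```

I stood the blue tile in the blue case and pressed all three covers down (12–32 N, tops at about 65 mm); the side camera fits all three as shut. I handed the job in at about 31.5 s, and no verdict came back.

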